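Load a slide holder under the stage clip

TASK

Load the slide holder that lies in the channel of the black stage: press the tail of the spring clip down with one fingertip so that its jaw rises, and, while you keep it down, push the holder along the channel with the other fingertip, under the jaw, until it is fully home against the end stop. Then let the clip close on the holder and leave it clamped there. Only push the holder, never lift it or pick it up, and leave the other things on the bench where they are.

Things in the scene. Friction and masses are not known exactly. Their poses are not given: they have to be found in the camera images.
- stage: Black bench stage, fixed, 224 x 130 mm (x, y), flat top 30 mm above the table, nothing over it. Origin: centre of its underside, on the table. +x: the way the holder is pushed; +y: the channel's side; -y: the clip tail's side; z up. The channel's floor is the stage top; its centre line is y = +26 mm, between two aluminium rails 4 mm high, 48 mm apart, from x = -110 to +95 mm.
- end_stop (a point): Middle of the end stop's face, at the stage top: an aluminium bar 7 mm high across the far end of the channel (stage x = +95, y = +26 mm). The holder's front end rests on it when fully home.
- hinge (a point): Middle of the clip's hinge rod, which runs along stage x at y = -10 mm, 8 mm above the stage top, between tail and channel. Its two hinge blocks, 8 x 12 mm and 13 mm high, stand at stage x = -98 and +60 mm.
- clip (a joint): Angle of the spring clip, a bare steel rocker. 0 = closed, at rest; 0.30 rad = tail fully down on its stop, jaw fully up. Pressing the tail raises the jaw; a spring closes it when let go. At the middle of the tail's width this takes about 2 N to start and 6 N fully down. The jaw clears the holder above about 0.18 rad; closed on the holder the joint reads about 0.17.
- tail_mid (a point): Centre of the upper face of the clip's tail, a smooth flat steel plate 120 x 30 mm, stage x from -106 to +14 mm. At rest the plate slants up outwards by 0.30 rad, this point 13 mm above the stage top at stage y = -40 mm; fully pressed it is level, 4 mm above the stage top. A fingertip may press it, and slide along it, anywhere along its length.
- jaw_tip (a point): Lowest point of the clip's jaw: a steel bar 14 mm long (stage x +70 to +84 mm), 8 mm thick, on an arm, over the channel's centre line. 2 mm above the stage top at rest, so it blocks the holder; about 12.5 mm with the tail fully down.
- holder: The slide holder to load: flat aluminium frame 90 x 44 x 8 mm (x, y, z), about 70 g, a glass slide on top, loose in the channel with 2 mm play to each rail. Origin: centre of its underside, x along its length. It starts short of the jaw, origin at stage x = -20 to +15 mm; fully home its origin is at stage x = +50, y = +26 mm. It slides easily.
- holder_rear (a point): Middle of the holder's rear (-x) end face, 4 mm above its underside: where to push. It is 66 mm in y from the middle of the tail, and stays beside the tail during the whole push. The channel behind it is free.
- spare_holder: Bystander: another slide holder just like it, 90 x 44 x 8 mm, flat on the table beside the stage. Origin at the centre of its underside.
- dish_a: Bystander: closed culture dish, 92 mm across, 15 mm high, on the table. Origin at the centre of its underside.
- dish_b: Bystander: second closed culture dish, 92 mm across, 15 mm high, on the table. Origin at the centre of its underside.
- vial: Bystander: small jar 26 mm across, 50 mm high, standing beyond the end stop. Origin at the centre of its underside.
- flask: Bystander: empty conical glass flask, 76 mm across, 108 mm high. Origin at the centre of its underside.
- bottle: Bystander: bottle 56 mm across, 110 mm high. Origin at the centre of its underside.
- slide_box: Bystander: closed slide box 87 x 102 x 34 mm. Origin at the centre of its underside.
Things that resemble listed ones, but are neither listed nor needed, are in the scene too. What is shaped like the holder but turquoise is not meant.

How it is judged:
By the outcome, as a careful person would: the job done as asked, in the order asked, and still so for the second after the job is handed in, with the robot touching nothing.
It also fails if it takes over 40 s, if anything falls off the work surface, if the arm or the gripper's body presses on something with over 40 N, if the wrist force passes 120 N, or if a joint passes its speed limit or range.

ROBOT

A 6-joint arm with a two-finger parallel gripper is mounted at the origin on the work surface. World frame = base frame: x ahead of the robot, y to its left, z up, the work surface at z = 0. Lengths are in mm, angles in rad, forces in N, time in s.
With the tool pointing down it reaches from about 275 to 1000 mm from the base axis. Payload 8.4 kg.
Tool frame: the origin (TCP) lies at the very end of the fingers, on their centre line; the grasp point (between the pads) lies 19 mm behind it; z points along the fingers, x is the direction in which the jaws open and shut, and the axes are right-handed (so a half turn about z gives the same grasp; the last joint's range is limited). The gripper opens to 85 mm and grips with 20 to 120 N. Pads are 22 mm wide; open, the fingers measure 114 mm over their backs; the gripper's body (76 mm by 85 mm) begins 54 mm behind the grasp point. The pads swing forward as they close: fully open they stand 13 mm farther back than shut.
Start: joints at [1.3, 0.353, 1.633, -0, 1.155, -0.002], TCP at [165.983, 602.559, 231.281] pointing down, gripper open.
Joint ranges: [-2.63, 2.63], [-0.92, 2.1], [0.06, 2.66], [-1.3, 4.44], [0, 2.69], [-3.02, 3.02]. Speed limits (rad/s): [2.22, 2.22, 2.79, 3.14, 3.14, 3.14].

INTERFACE

Orientations are given as [roll, pitch, yaw] about the fixed x, y, z axes, in that order (R = Rz(yaw) Ry(pitch) Rx(roll)).
In Python, from rig import r gives the robot as it stands.
- The arm moves only by the tool arm_command, never from a script. Its argument "targets" is a list of rows, each a list of 6 numbers: the shift along the tool's x, y, z in m, then the turn, a rotation vector about the tool's x, y, z in rad. A call has 1 to 20 rows; each row shifts and turns the commanded pose from where the row before left it, along the tool's axes as they then stand; what a row does not reach is not made up. A row lasts 1/12 s, in which the tool goes at most 41.7 mm and 7.16 degrees, less where a joint would pass 70% of its speed; a pose out of reach is approached as far as the arm can. A call is refused whole if a number of a shift passes 0.0417 or a number of a turn 0.125, either way. A call with a gripper value outside its range is refused whole. "fingers" is the finger opening in m, from 0 to 0.0854, set as the call begins (left out, the last holds). The fingers move at their own pace and stop on an object; "squeeze" is the grip in N (left out, the last holds). Time passes only in rows, so rows that do not move let the fingers close. It gives the time, the measured TCP pose, the force and the opening at its end, in the units of the state.
- r.sense(): the state, without advancing time (a new reading comes with each control period).
- r.grab_frame(name): name is "scene" or "top" or "wrist"; returns a dict with "image" (384x512x3 uint8, blue, green, red), "fx", "fy", "cx", "cy" (pixels), "k1" (the pictures are not rectified: a ray, as slopes to the right and down, at radius r is drawn at 1 + k1 r^2 times it, then the intrinsics apply), "xyz" and "orientation" of the camera in the world. Camera axes: x right, y down, z forward; pixel columns grow to the right and rows downward; lengths in mm; the calibration is good to about 2 mm. A picture is of the moment at which its call begins. There is no depth.
- r.sign_off(): hands the job in, once; it reports no verdict.
The state is a dict: "clock": time; "qpos": joint angles; "qvel": joint speeds; "joint_efforts": joint torques, N m; "eef_pos": TCP position; "tcp_rot": TCP orientation; "contact_force": force on the tool from outside, world axes, zero at the start; "wrist_torque": the same for the moment, N m; "opening": opening from 0.0 (shut) to 1.0 (fully open).
Only numpy, scipy, OpenCV 4.12 (cv2) and the standard library are available. Lean on these libraries where they do the work, as an engineer would, in place of code of your own. Each camera call takes 0.05 s, during which the arm holds its last target.

## Working session

There is one attempt and no reset: what is moved stays moved. The work goes in short steps, Python scripts to look and compute and a tool call to move; the robot and the scene stay as the last step left them, time stands still between calls to the robot, and variables do not carry over. Pictures are saved under pics/ and viewed, and the job is handed in when it is done.

Besides the shell and the picture viewer there is one more tool, called after "Call:" by a JSON object that holds its "method" and its "body", one argument or row to a line. arm_command: Moves the arm, as the interface text tells. Its arguments: {"type":"object","properties":{"targets":{"type":"array"},"fingers":{"type":"number"},"squeeze":{"type":"number"}},"required":["targets"]}

```bash
mkdir -p pics; ls; python3 - <<'E'
from rig import r
import cv2
print(r.sense())
for n in ("scene","top","wrist"):
    f=r.grab_frame(n); cv2.imwrite(f"pics/{n}0.png",f["image"])
    print(n,{k:f[k] for k in f if k!="image"})
E
```

```text
pics
{'clock': 0.0, 'qpos': array([ 1.29961463e+00,  3.53670844e-01,  1.63412690e+00,  3.17150834e-06,
        1.15517150e+00, -2.42033663e-03]), 'qvel': array([ 0.00047452, -0.00198358,  0.00018772, -0.00016201, -0.0009638 ,
        0.00103147]), 'joint_efforts': array([-4.41734264e-04, -6.05259919e+01, -3.42072093e+01, -1.92462112e-04,
        9.37500241e-03,  3.32931097e-05]), 'eef_pos': array([165.8480412 , 602.11312012, 230.55058804]), 'tcp_rot': array([-3.14158642e+00,  1.37658281e-03,  1.30203369e+00]), 'contact_force': array([-0.20141459, -0.44288348, -0.63388161]), 'wrist_torque': array([-0.01820827,  0.01875597, -0.04470706]), 'opening': 1.003528806855444}
scene {'fx': 409.097207061705, 'fy': 409.097207061705, 'cx': 251.12936634331382, 'cy': 192.26386204970004, 'k1': 0.01900581608597937, 'xyz': array([1006.26469082, -594.18916531,  902.42286922]), 'orientation': array([-2.43388661, -0.01943407,  0.62132786])}
top {'fx': 382.91925923873873, 'fy': 382.91925923873873, 'cx': 253.99309802727788, 'cy': 194.27815420945282, 'k1': 0.007852166901054536, 'xyz': array([ 356.77588315,   29.62430812, 1104.49813238]), 'orientation': array([-2.93118716, -0.00478437, -1.61643966])}
wrist {'fx': 272.48561303940744, 'fy': 272.48561303940744, 'cx': 255.98913907998022, 'cy': 194.06909915532395, 'k1': -0.04824699229814857, 'xyz': array([ 98.74385778, 621.27384337, 373.52528034]), 'orientation': array([2.86319860e+00, 1.27730957e-03, 1.30295135e+00])}
```

View pics/scene0.png

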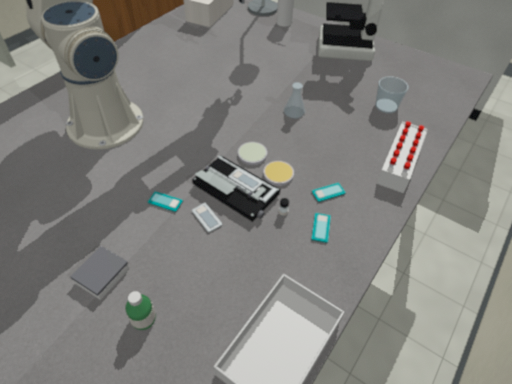

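View pics/top0.png

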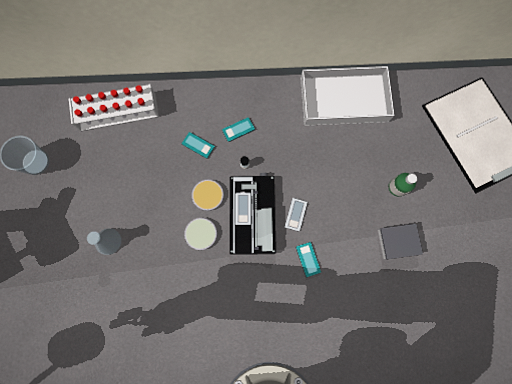

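View pics/wrist0.png

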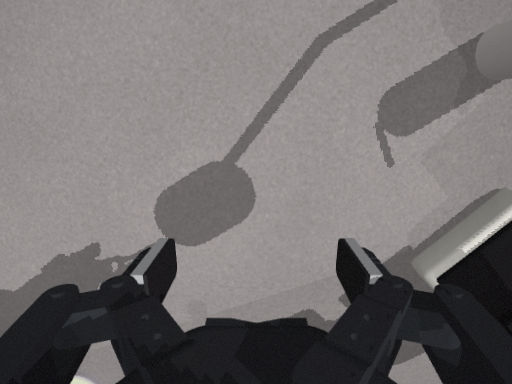

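The top view shows the stage at about (231–275, 177–254), with the channel on its left (world +y) and the far end up (+x). The dishes are to the left of it, the vial is at (245,161) and the spare holder at (296,214).

```bash
python3 - <<'E'
import cv2
a=cv2.imread("pics/top0.png")[165:265,215:315]
cv2.imwrite("pics/topcrop.png",cv2.resize(a,None,fx=6,fy=6,interpolation=cv2.INTER_CUBIC))
a=cv2.imread("pics/scene0.png")[140:230,170:300]
cv2.imwrite("pics/scenecrop.png",cv2.resize(a,None,fx=6,fy=6,interpolation=cv2.INTER_CUBIC))
E
```

```text
(no output)
```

View pics/topcrop.png

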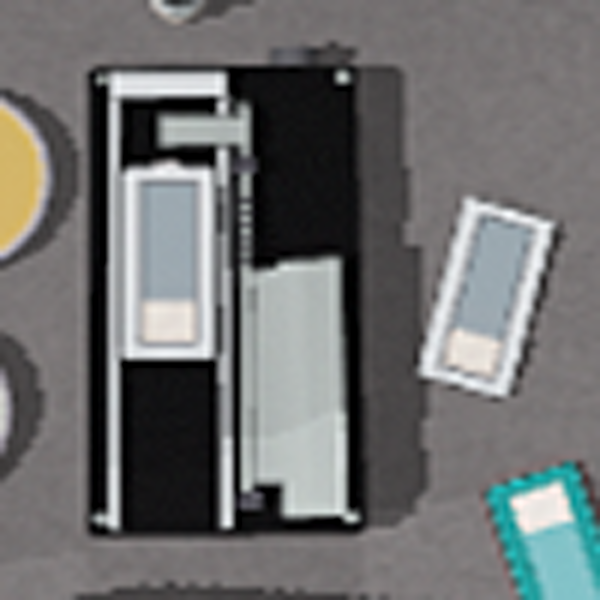

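View pics/scenecrop.png

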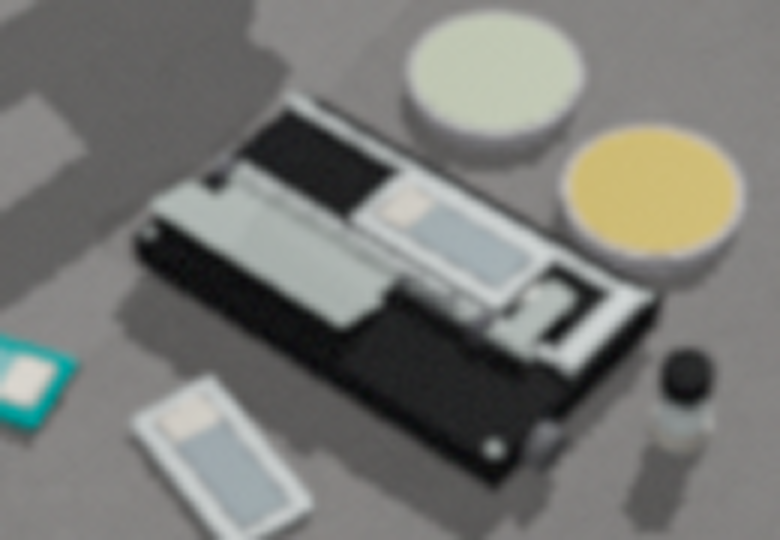

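```bash
cat > h.py <<'E'
import numpy as np
from scipy.spatial.transform import Rotation as R
def ray(f,u,v):
    x=np.array([(u-f["cx"])/f["fx"],(v-f["cy"])/f["fy"]]); y=x.copy()
    for _ in range(20): y=x/(1+f["k1"]*(y@y))
    return R.from_euler("xyz",f["orientation"]).as_matrix()@np.array([*y,1])
def at(f,u,v,z):
    d=ray(f,u,v); return f["xyz"]+d*(z-f["xyz"][2])/d[2]
def proj(f,P):
    q=R.from_euler("xyz",f["orientation"]).as_matrix().T@(np.asarray(P,float)-f["xyz"])
    s=q[:2]/q[2]; s=s*(1+f["k1"]*(s@s))
    return np.array([f["cx"]+f["fx"]*s[0],f["cy"]+f["fy"]*s[1]])
E
python3 - <<'E'
from rig import r
from h import *
np.set_printoptions(precision=1,suppress=True)
f=r.grab_frame("top")
for n,c,z in [("stgTL",(90,67),30),("stgTR",(357,67),30),("stgBR",(362,532),30),("stgBL",(88,532),30),
 ("stopL",(108,98),37),("stopR",(226,98),37),("hFL",(124,168),38),("hFR",(213,168),38),("hRL",(124,358),38),("hRR",(213,358),38),
 ("tailFR",(340,258),47),("tailRR",(345,518),47)]:
    u,v=[(q+.5)/6-.5 for q in c]; print(n,at(f,u+215,v+165,z))
E
```

```text
stgTL [643.8  82.2  30. ]
stgTR [638.1 -46.7  30. ]
stgBR [415.8 -36.4  30. ]
stgBL [421.6  90.3  30. ]
stopL [626.2  73.7  37. ]
stopR [623.7  17.3  37. ]
hFL [591.4  67.3  38. ]
hFR [589.5  25.   38. ]
hRL [500.7  70.5  38. ]
hRR [498.8  29.   38. ]
tailFR [541.9 -32.3  47. ]
tailRR [421.6 -28.   47. ]
```

Stage centre is about (530, 22) with yaw about −0.042. The holder comes out at stage (14, 26), which fits the stated range. I'll move above the stage to get a close wrist view.

Call:
{"method": "arm_command", "body": {
  "targets": [
    [-0.023, 0.0273, 0, 0, 0, 0],
    [-0.023, 0.0273, 0, 0, 0, 0],
    [-0.023, 0.0273, 0, 0, 0, 0],
    [-0.023, 0.0273, 0, 0, 0, 0],
    [-0.023, 0.0273, 0, 0, 0, 0],
    [-0.023, 0.0273, 0, 0, 0, 0],
    [-0.023, 0.0273, 0, 0, 0, 0],
    [-0.023, 0.0273, 0, 0, 0, 0],
    [-0.023, 0.0273, 0, 0, 0, 0],
    [-0.023, 0.0273, 0, 0, 0, 0],
    [-0.023, 0.0273, 0, 0, 0, 0],
    [-0.023, 0.0273, 0, 0, 0, 0],
    [-0.023, 0.0273, 0, 0, 0, 0],
    [-0.023, 0.0273, 0, 0, 0, 0],
    [-0.023, 0.0273, 0, 0, 0, 0],
    [-0.023, 0.0273, 0, 0, 0, 0],
    [-0.023, 0.0273, 0, 0, 0, 0],
    [-0.023, 0.0273, 0, 0, 0, 0],
    [-0.023, 0.0273, 0, 0, 0, -0.11],
    [-0.023, 0.0273, 0, 0, 0, -0.11]
  ],
  "fingers": 0.055
}}

```text
clock: 1.87
eef_pos: [573.6, 14.5, 231.2]
tcp_rot: [-3.141, 0.0, 1.526]
contact_force: [0.7, 0.7, 0.3]
opening: 0.644
```

Call:
{"method": "arm_command", "body": {
  "targets": [
    [0, 0, 0, 0, 0, -0.007],
    [0, 0, 0, 0, 0, 0],
    [0, 0, 0, 0, 0, 0]
  ]
}}

```text
clock: 2.12
eef_pos: [572.8, 16.5, 230.9]
tcp_rot: [-3.14, -0.0, 1.527]
contact_force: [-0.7, -0.6, 0.1]
opening: 0.646
```

```bash
python3 - <<'E'
from rig import r
import cv2
f=r.grab_frame("wrist"); cv2.imwrite("pics/wrist1.png",f["image"])
cv2.imwrite("pics/wrist1b.png",cv2.resize(f["image"],(800,600),interpolation=cv2.INTER_CUBIC))
s=r.sense(); print(s["clock"],s["eef_pos"],s["tcp_rot"],s["opening"],s["contact_force"])
E
```

```text
2.1667 [572.53918653  16.99029912 230.97643537] [-3.14050082e+00 -2.10828520e-04  1.52777432e+00] 0.6430464196421386 [-0.07970494  0.17644646 -0.49965442]
```

View pics/wrist1b.png

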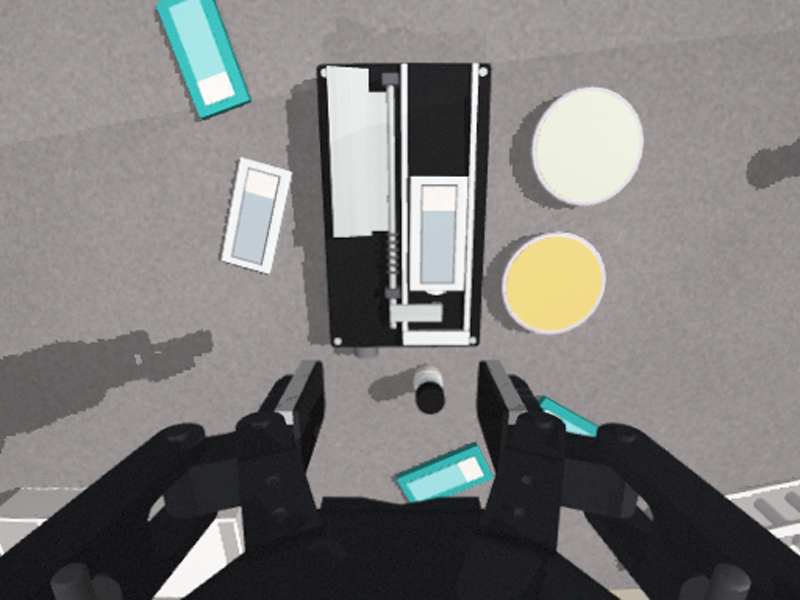

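```bash
python3 - <<'E'
import cv2
a=cv2.imread("pics/wrist1.png")
cv2.imwrite("pics/w1c.png",cv2.resize(a[35:165,195:325],None,fx=4.6,fy=4.6,interpolation=cv2.INTER_CUBIC))
cv2.imwrite("pics/w1f.png",cv2.resize(a[215:305,155:355],None,fx=4,fy=4,interpolation=cv2.INTER_CUBIC))
E
```

```text
(no output)
```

View pics/w1c.png

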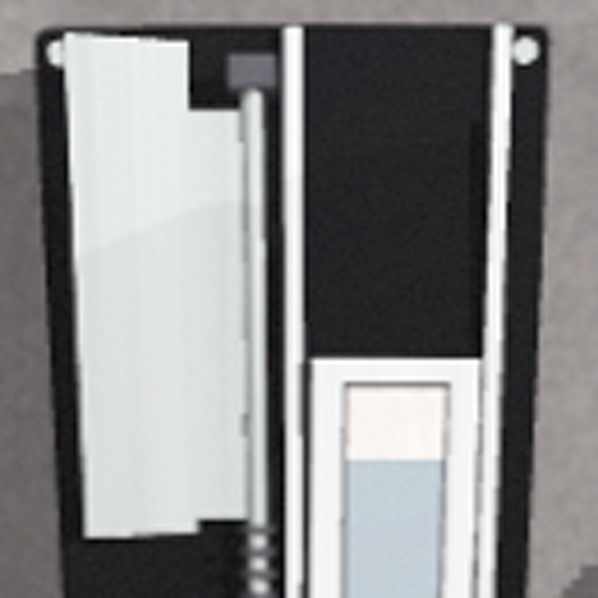

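View pics/w1f.png

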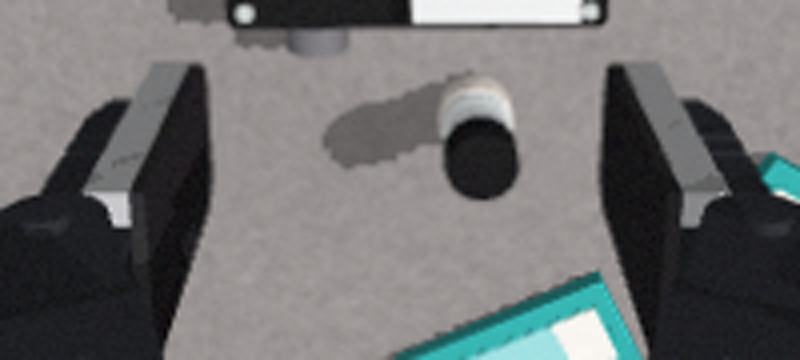

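```bash
python3 - <<'E'
from rig import r
from h import *
from scipy.optimize import least_squares
np.set_printoptions(precision=1,suppress=True)
f=r.grab_frame("wrist"); s=r.sense()
C=lambda x,y:((x+.5)/4.6-.5+195,(y+.5)/4.6-.5+35)
F=lambda x,y:((x+.5)/4-.5+155,(y+.5)/4-.5+215)
V=lambda x,y:((x+.5)/1.5625-.5,(y+.5)/1.5625-.5)
pts=[(C(303,27),(-110,2,34)),(C(492,27),(-110,50,30)),
 (C(60,36),(-106.,-54.3,47.4)) if 0 else (C(38,50),(None,-65,30)),(C(547,50),(None,65,30)),
 (C(290,25),(-112,None,30)),(F(420,27),(112,None,30)),(V(436,331),(95,None,30)),(V(331,340),(None,-65,30)),(V(480,335),(None,65,30))]
def res(p):
    c,sn=np.cos(p[2]),np.sin(p[2]);o=[]
    for (u,v),t in pts:
        z=t[2]; q=at(f,u,v,z)[:2]-p[:2]; l=np.array([c*q[0]+sn*q[1],-sn*q[0]+c*q[1]])
        o+=[l[i]-t[i] for i in (0,1) if t[i] is not None]
    return np.array(o)
S=least_squares(res,[530,22,-.04]); p=S.x; print(p[:2],round(p[2],4),S.fun)
def loc(q): 
    c,sn=np.cos(p[2]),np.sin(p[2]);q=q[:2]-p[:2]; return np.array([c*q[0]+sn*q[1],-sn*q[0]+c*q[1]])
for n,uv,z in [("hRL",C(310,358),38),("hRR",C(480,358),38),("hFL",V(411,291),38),("hFR",V(466,291),38),("tailRO",C(66,33),47.4),("tailFO",C(84,537),47.4),("jaw",V(443,313),41)]:
    print(n,loc(at(f,*uv,z)))
T=R.from_euler("xyz",s["tcp_rot"]).as_matrix()
for n,uv in [("Lin",F(205,68)),("Lout",F(153,62)),("Rin",F(608,68)),("Rout",F(660,64)),("Lheel out",F(85,190)),("Lheel in",F(130,192))]:
    for b in (0,6,10,14): 
        z=s["eef_pos"][2]+b
        print(n,b,T.T@(at(f,*uv,z)-s["eef_pos"]),end=" ")
    print()
c,sn=np.cos(p[2]),np.sin(p[2])
print("tcp in stage",loc(s["eef_pos"]),"yawerr",s["tcp_rot"][2]-p[2]-np.pi/2, s["tcp_rot"])
E
```

```text
[529.  23.] -0.0337 [ 0.   0.5 -0.8 -0.3  1.1 -1.3  0.5 -1.5  1.8  0.8 -0.8]
hRL [-30.8   3.8]
hRR [-30.5  47.7]
hFL [59.3  4.7]
hFR [59.6 49.5]
tailRO [-106.1  -54. ]
tailFO [ 13.6 -55.2]
jaw [77.3 30.8]
Lin 0 [-28.3  -6.6   0. ] Lin 6 [-27.1  -9.3  -6. ] Lin 10 [-26.3 -11.  -10. ] Lin 14 [-25.5 -12.8 -14. ] 
Lout 0 [-35.7  -7.5  -0. ] Lout 6 [-34.2 -10.1  -6. ] Lout 10 [-33.2 -11.9 -10. ] Lout 14 [-32.2 -13.6 -14. ] 
Rin 0 [29.  -6.6  0. ] Rin 6 [27.8 -9.3 -6. ] Rin 10 [ 27. -11. -10.] Rin 14 [ 26.2 -12.8 -14. ] 
Rout 0 [36.4 -7.2  0. ] Rout 6 [34.9 -9.8 -6. ] Rout 10 [ 33.9 -11.6 -10. ] Rout 14 [ 32.8 -13.3 -14. ] 
Lheel out 0 [-47.2  13.   -0. ] Lheel out 6 [-45.2   9.5  -6. ] Lheel out 10 [-43.9   7.2 -10. ] Lheel out 14 [-42.5   4.9 -14. ] 
Lheel in 0 [-40.5  13.3  -0. ] Lheel in 6 [-38.8   9.8  -6. ] Lheel in 10 [-37.7   7.5 -10. ] Lheel in 14 [-36.5   5.2 -14. ] 
tcp in stage [43.7 -4.2] yawerr -0.008499686260546202 [-3.1 -0.   1.5]
```

Close view: the stage is at (529, 23) with yaw about −0.035, and the holder's rear face is at stage x ≈ −30.7, 44 mm wide and 90 mm long as it should be. The fingertips are about 7 mm thick, centred at ±31 mm. I'll move behind the holder and down.

Call:
{"method": "arm_command", "body": {
  "targets": [
    [-0.001, -0.0235, 0, 0, 0, -0.005],
    [-0.001, -0.0235, 0, 0, 0, 0],
    [-0.001, -0.0235, 0.01, 0, 0, 0],
    [0, -0.0235, 0.02, 0, 0, 0],
    [0, 0, 0.03, 0, 0, 0],
    [0, 0, 0.03, 0, 0, 0],
    [0, 0, 0.03, 0, 0, 0],
    [0, 0, 0.025, 0, 0, 0],
    [0, 0, 0.015, 0, 0, 0],
    [0, 0, 0.01, 0, 0, 0],
    [0, 0, 0, 0, -0.03, 0],
    [0, 0, 0, 0, 0, 0],
    [0, 0, 0, 0, 0, 0]
  ],
  "fingers": 0.058
}}

```text
clock: 3.3
eef_pos: [479.6, 17.9, 61.8]
tcp_rot: [3.141, 0.029, 1.535]
contact_force: [-0.8, 1.0, -0.4]
opening: 0.679
```

```bash
python3 - <<'E'
from rig import r
from h import *
import cv2
s=r.sense(); print(s["clock"],s["eef_pos"],s["tcp_rot"],s["opening"],s["contact_force"])
p=[529,23,-.036];c,sn=np.cos(p[2]),np.sin(p[2]);q=s["eef_pos"][:2]-p[:2]; print(c*q[0]+sn*q[1],-sn*q[0]+c*q[1])
f=r.grab_frame("wrist")
cv2.imwrite("pics/wrist2b.png",cv2.resize(f["image"],(800,600),interpolation=cv2.INTER_CUBIC))
f=r.grab_frame("scene")
cv2.imwrite("pics/scene2.png",cv2.resize(f["image"][120:240,160:310],None,fx=5,fy=5,interpolation=cv2.INTER_CUBIC))
E
```

```text
3.3 [479.55239657  17.90100666  61.77387089] [3.14078549 0.02936555 1.53546286] 0.6788785314690987 [-0.7534253   1.02812922 -0.41439693]
-49.23204072943883 -6.875418790791302
```

View pics/wrist2b.png

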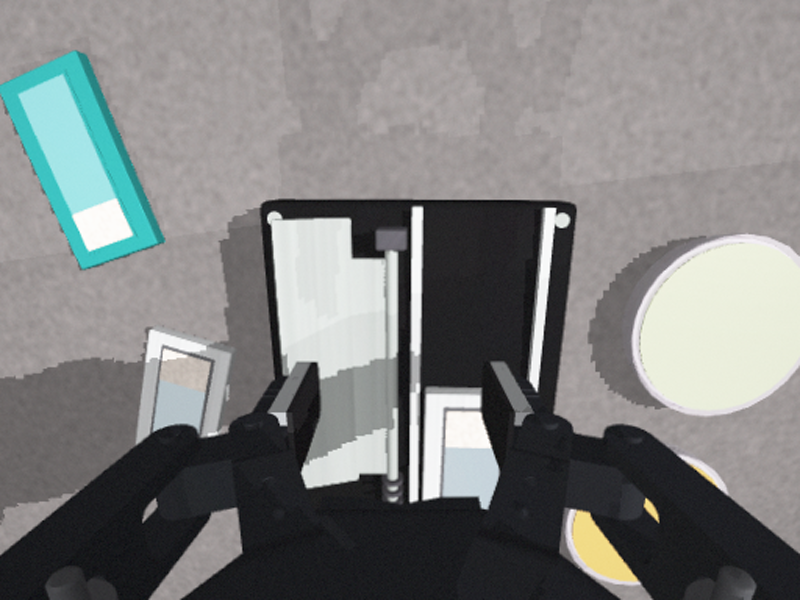

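View pics/scene2.png

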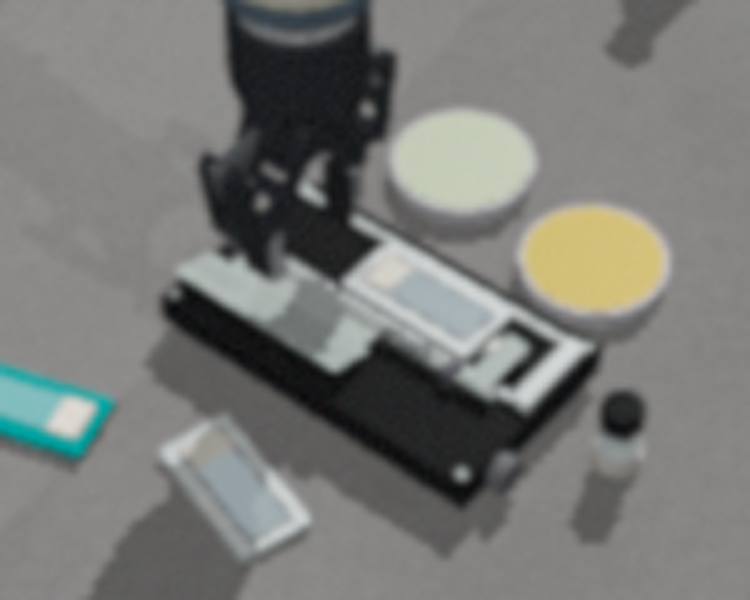

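Both fingertips hang over the right places: left over the tail, right over the free channel behind the holder. I'll back off 5 mm for margin and descend, feeling for contact.

Call:
{"method": "arm_command", "body": {
  "targets": [
    [0, -0.005, 0.008, 0, 0, 0],
    [0, 0, 0.008, 0, 0, 0],
    [0, 0, 0.002, 0, 0, 0],
    [0, 0, 0, 0, 0, 0]
  ]
}}

```text
clock: 3.73
eef_pos: [473.4, 16.5, 42.4]
tcp_rot: [-3.14, 0.03, 1.534]
contact_force: [-0.8, 0.4, 0.9]
opening: 0.678
```

Call:
{"method": "arm_command", "body": {
  "targets": [
    [0, 0, 0.002, 0, 0, 0],
    [0, 0, 0.002, 0, 0, 0],
    [0, 0, 0, 0, 0, 0]
  ]
}}

```text
clock: 3.98
eef_pos: [474.2, 16.5, 39.0]
tcp_rot: [-3.141, 0.03, 1.534]
contact_force: [-0.4, -0.1, 0.1]
opening: 0.681
```

Call:
{"method": "arm_command", "body": {
  "targets": [
    [0, 0, 0.002, 0, 0, 0],
    [0, 0, 0.002, 0, 0, 0],
    [0, 0, 0, 0, 0, 0]
  ]
}}

```text
clock: 4.23
eef_pos: [474.5, 16.3, 35.2]
tcp_rot: [3.141, 0.03, 1.534]
contact_force: [0.2, -0.6, 2.7]
opening: 0.678
```

Call:
{"method": "arm_command", "body": {
  "targets": [
    [0, 0, 0.002, 0, 0, 0],
    [0, 0, 0.001, 0, 0, 0],
    [0, 0, 0, 0, 0, 0]
  ]
}}

```text
clock: 4.48
eef_pos: [474.4, 16.2, 32.3]
tcp_rot: [3.141, 0.03, 1.534]
contact_force: [-0.2, -2.2, 4.7]
opening: 0.678
```

Call:
{"method": "arm_command", "body": {
  "targets": [
    [0, 0, 0.002, 0, 0, 0],
    [0, 0, 0, 0, 0, 0],
    [0, 0, 0, 0, 0, 0]
  ]
}}

```text
clock: 4.73
eef_pos: [474.5, 16.3, 30.3]
tcp_rot: [3.141, 0.03, 1.534]
contact_force: [0.8, -2.5, 4.1]
opening: 0.681
```

```bash
python3 - <<'E'
from rig import r
from h import *
import cv2
s=r.sense(); print(s["clock"],s["eef_pos"],s["contact_force"],s["wrist_torque"])
f=r.grab_frame("wrist")
cv2.imwrite("pics/wrist3b.png",cv2.resize(f["image"],(800,600),interpolation=cv2.INTER_CUBIC))
f=r.grab_frame("scene")
cv2.imwrite("pics/scene3.png",cv2.resize(f["image"][140:230,180:300],None,fx=6,fy=6,interpolation=cv2.INTER_CUBIC))
E
```

```text
4.7333 [474.45475202  16.29951692  30.32651932] [ 0.8040907  -2.49317182  4.14908043] [-0.55433173 -0.04956338 -0.00315836]
```

View pics/wrist3b.png

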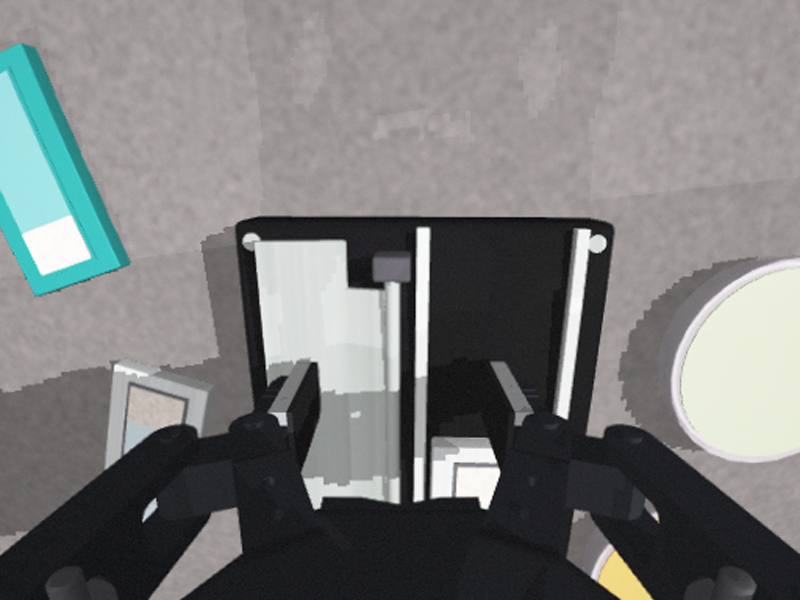

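View pics/scene3.png

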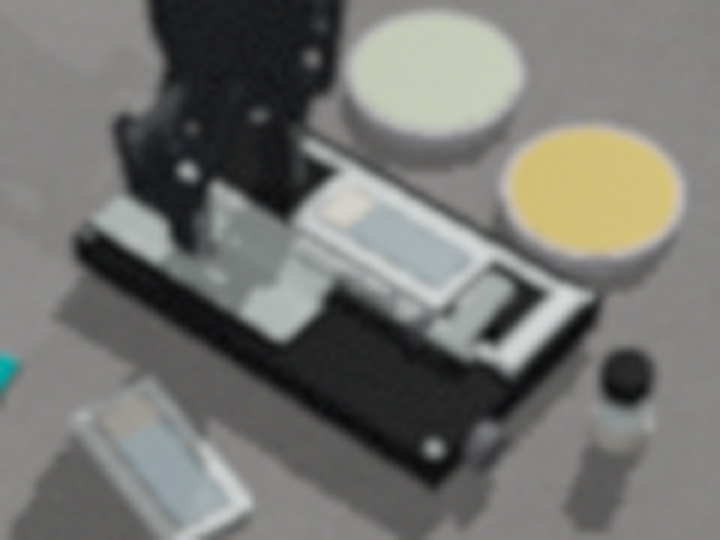

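The tail is nearly level and the jaw is up. I'll press a bit further to get margin.

Call:
{"method": "arm_command", "body": {
  "targets": [
    [0, 0, 0.001, 0, 0, 0],
    [0, 0, 0.0005, 0, 0, 0],
    [0, 0, 0, 0, 0, 0]
  ]
}}

```text
clock: 5.08
eef_pos: [474.5, 16.4, 28.8]
tcp_rot: [3.141, 0.03, 1.534]
contact_force: [0.1, -1.4, 4.7]
opening: 0.681
```

Call:
{"method": "arm_command", "body": {
  "targets": [
    [0, 0, 0.0005, 0, 0, 0],
    [0, 0.002, 0, 0, 0, 0],
    [0, 0.003, 0, 0, 0, 0],
    [0, 0.003, 0, 0, 0, 0],
    [0, 0.003, 0, 0, 0, 0],
    [0, 0.002, 0, 0, 0, 0],
    [0, 0.002, 0, 0, 0, 0],
    [0, 0.002, 0, 0, 0, 0],
    [0, 0, 0, 0, 0, 0]
  ]
}}

```text
clock: 5.83
eef_pos: [487.5, 15.7, 27.9]
tcp_rot: [-3.134, 0.03, 1.533]
contact_force: [-10.0, 0.7, 17.4]
opening: 0.677
```

```bash
python3 - <<'E'
from rig import r
from h import *
import cv2
s=r.sense(); print(s["clock"],s["eef_pos"],s["contact_force"],s["wrist_torque"])
f=r.grab_frame("top")
a=f["image"][165:265,215:315]
f=r.grab_frame("scene")
b=f["image"][140:230,200:300]
cv2.imwrite("pics/s4.png",cv2.resize(b,None,fx=6,fy=6,interpolation=cv2.INTER_CUBIC))
cv2.imwrite("pics/t4.png",cv2.resize(a,None,fx=6,fy=6,interpolation=cv2.INTER_CUBIC))
E
```

```text
5.8333 [487.48784828  15.69443035  27.93631939] [-9.9814311   0.68273429 17.35648098] [-0.48953499  1.78621074 -0.37392783]
```

View pics/s4.png

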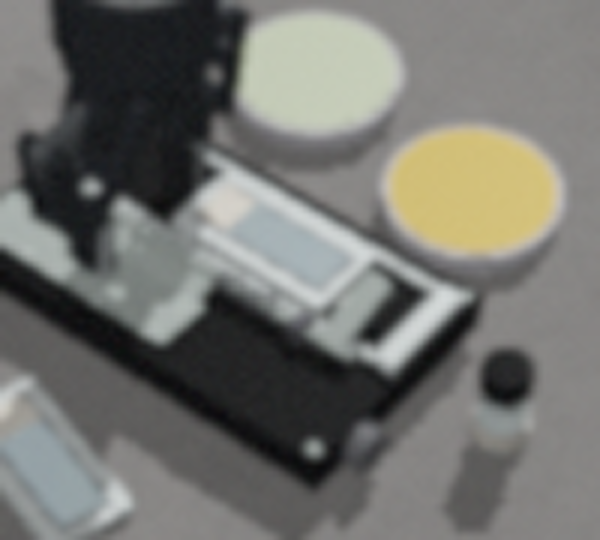

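View pics/t4.png

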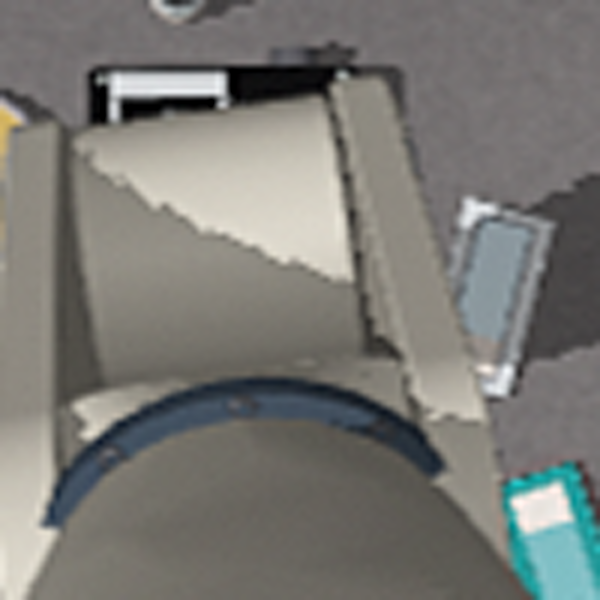

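The moment (about −35 to −37 mm in y) shows that both the 17 N and the 10 N drag act at the tail finger: the tail is on its stop and being rubbed. I'll ease up slightly.

Call:
{"method": "arm_command", "body": {
  "targets": [
    [0, 0, -0.0012, 0, 0, 0],
    [0, 0, 0, 0, 0, 0],
    [0, 0, 0, 0, 0, 0]
  ]
}}

```text
clock: 6.18
eef_pos: [489.0, 15.8, 29.1]
tcp_rot: [-3.137, 0.03, 1.534]
contact_force: [-5.1, -0.2, 6.0]
opening: 0.679
```

Call:
{"method": "arm_command", "body": {
  "targets": [
    [0, 0, -0.0003, 0, 0, 0],
    [0, 0.001, 0, 0, 0, 0],
    [0, 0.001, 0, 0, 0, 0],
    [0, 0, 0, 0, 0, 0]
  ]
}}

```text
clock: 6.52
eef_pos: [491.2, 15.8, 29.3]
tcp_rot: [-3.138, 0.03, 1.533]
contact_force: [-4.0, -0.6, 5.3]
opening: 0.68
```

```bash
python3 - <<'E'
from rig import r
from h import *
import cv2
s=r.sense(); print(s["clock"],s["eef_pos"],s["tcp_rot"],s["contact_force"],s["wrist_torque"])
f=r.grab_frame("wrist")
cv2.imwrite("pics/wrist5.png",cv2.resize(f["image"][200:384,150:362],None,fx=3.5,fy=3.2,interpolation=cv2.INTER_CUBIC))
f=r.grab_frame("scene")
cv2.imwrite("pics/s5.png",cv2.resize(f["image"][140:230,200:300],None,fx=6,fy=6,interpolation=cv2.INTER_CUBIC))
E
```

```text
6.5167 [491.16704269  15.76332735  29.25125407] [-3.13758105  0.02992829  1.53344528] [-4.02889151 -0.61573197  5.34094714] [-0.15360937  0.71270991 -0.16978572]
```

View pics/wrist5.png

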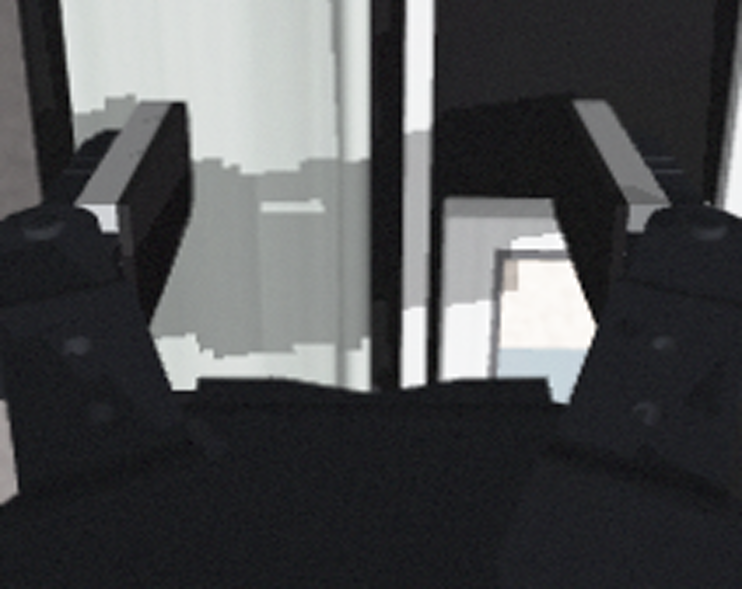

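View pics/s5.png

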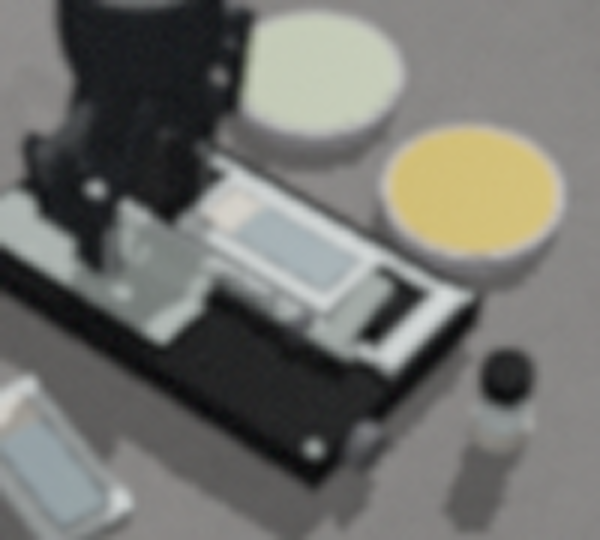

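```bash
python3 - <<'E'
from rig import r
from h import *
f=r.grab_frame("wrist"); s=r.sense()
p=[529,23,-.036]
def loc(q): 
    c,sn=np.cos(p[2]),np.sin(p[2]);q=q[:2]-p[:2]; return np.array([c*q[0]+sn*q[1],-sn*q[0]+c*q[1]])
V=lambda x,y:((x+.5)/3.5-.5+150,(y+.5)/3.2-.5+200)
print(loc(at(f,*V(500,198),38)),loc(at(f,*V(444,198),38)),loc(s["eef_pos"]))
# holder corners in scene expected for rear x
g=r.grab_frame("scene")
import cv2
for ox in (10,14.3,18,22):
    o=[]
    for x,y in((ox+45,5),(ox-45,5),(ox+45,48)):
        c,sn=np.cos(p[2]),np.sin(p[2]);P=[p[0]+c*x-sn*y,p[1]+sn*x+c*y,38]
        u=proj(g,P); o.append(((u-[200,140]+.5)*6-.5).round())
    print(ox,o)
cv2.imwrite("pics/s6.png",cv2.resize(g["image"][160:205,230:285],None,fx=12,fy=12,interpolation=cv2.INTER_CUBIC))
a=cv2.imread("pics/scene0.png");cv2.imwrite("pics/s60.png",cv2.resize(a[160:205,230:285],None,fx=12,fy=12,interpolation=cv2.INTER_CUBIC))
E
```

```text
[-30.3876917   12.24374681] [-30.26673562   3.44277505] [-37.56142002  -8.61584046]
10 [array([311., 299.]), array([163., 211.]), array([367., 246.])]
14.3 [array([319., 304.]), array([170., 215.]), array([374., 250.])]
18 [array([325., 307.]), array([176., 219.]), array([380., 254.])]
22 [array([332., 311.]), array([182., 222.]), array([387., 258.])]
```

View pics/s6.png

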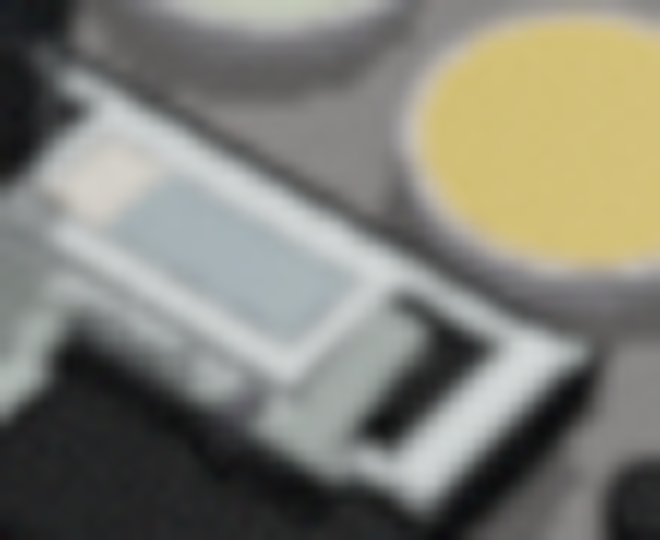

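View pics/s60.png

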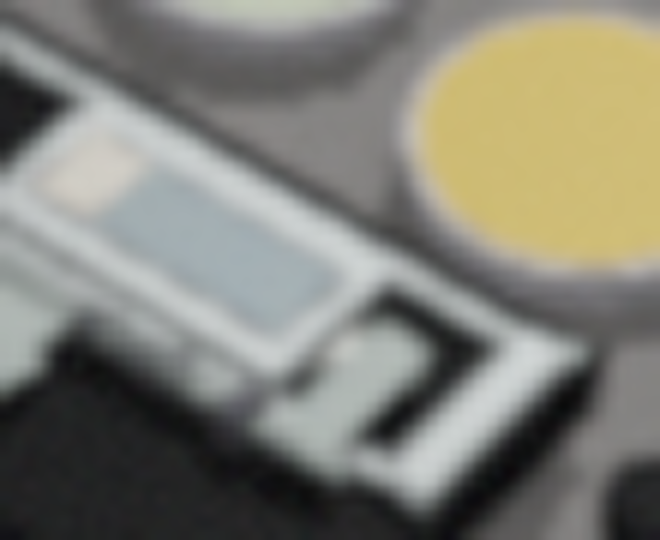

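The holder has moved about 4–5 mm (label corner went from about (148,165) to (167,165) in the crop), and the jaw is raised. Tail friction accounts for the drag. I'll keep pushing.

Call:
{"method": "arm_command", "body": {
  "targets": [
    [0.0005, 0.002, 0, 0, 0, 0],
    [0.0005, 0.002, 0, 0, 0, 0],
    [0.0003, 0.002, 0, 0, 0, 0],
    [0, 0.002, 0, 0, 0, 0],
    [0, 0.002, 0, 0, 0, 0],
    [0, 0.002, 0, 0, 0, 0],
    [0, 0, 0, 0, 0, 0]
  ]
}}

```text
clock: 7.3
eef_pos: [503.4, 16.6, 29.2]
tcp_rot: [-3.138, 0.03, 1.533]
contact_force: [-4.1, -0.5, 5.2]
opening: 0.681
```

```bash
cat > look.py <<'E'
import sys,cv2
from rig import r
from h import *
np.set_printoptions(precision=2,suppress=True)
n=sys.argv[1]
s=r.sense(); 
p=[529,23,-.036]
def loc(q): 
    c,sn=np.cos(p[2]),np.sin(p[2]);q=q[:2]-p[:2]; return np.array([c*q[0]+sn*q[1],-sn*q[0]+c*q[1]])
print(s["clock"],loc(s["eef_pos"]),s["eef_pos"][2],s["tcp_rot"],s["contact_force"],s["wrist_torque"],"yF",-s["wrist_torque"][2]/s["contact_force"][0]*1000)
g=r.grab_frame("scene")
cv2.imwrite(f"pics/{n}.png",cv2.resize(g["image"][160:205,230:285],None,fx=12,fy=12,interpolation=cv2.INTER_CUBIC))
E
python3 look.py s7
```

```text
7.3 [-25.33  -7.3 ] 29.217162385182498 [-3.14  0.03  1.53] [-4.12 -0.49  5.25] [-0.17  0.67 -0.16] yF -37.979263718567374
```

View pics/s7.png

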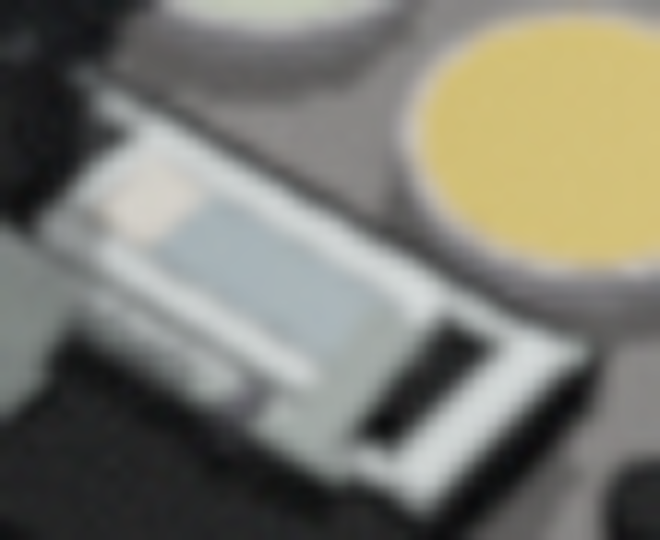

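The holder is sliding under the raised jaw, and the force is steady at 4 N (tail friction). Continuing.

Call:
{"method": "arm_command", "body": {
  "targets": [
    [0.0002, 0.002, 0, 0, 0, 0],
    [0, 0.002, 0, 0, 0, 0],
    [0, 0.002, 0, 0, 0, 0],
    [0, 0.002, 0, 0, 0, 0],
    [0, 0.002, 0, 0, 0, 0],
    [0, 0.002, 0, 0, 0, 0],
    [0, 0.002, 0, 0, 0, 0],
    [0, 0, 0, 0, 0, 0]
  ]
}}

```text
clock: 8.02
eef_pos: [517.1, 16.3, 29.2]
tcp_rot: [-3.137, 0.03, 1.534]
contact_force: [-5.2, -0.7, 6.2]
opening: 0.68
```

```bash
python3 look.py s8
```

```text
8.0167 [-11.7   -7.17] 29.159860858024665 [-3.14  0.03  1.53] [-5.19 -0.69  6.22] [-0.22  0.8  -0.17] yF -33.00554152454589
```

View pics/s8.png

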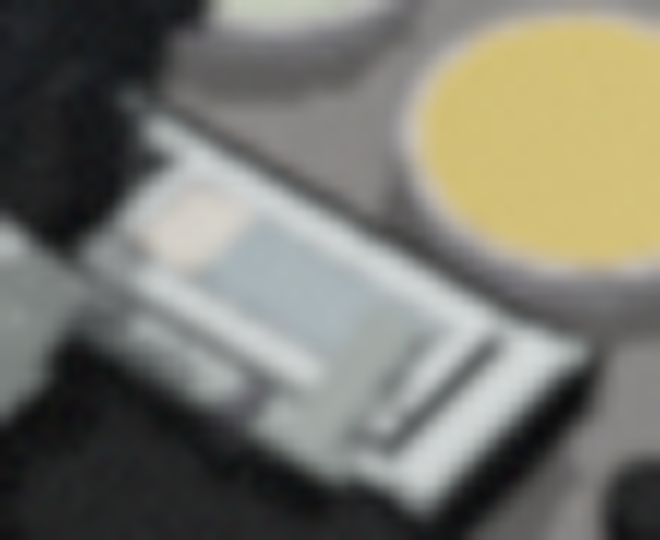

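About 5–6 mm remain. I'll advance in small steps and watch for contact with the end stop.

Call:
{"method": "arm_command", "body": {
  "targets": [
    [0, 0.0015, 0, 0, 0, 0],
    [0, 0.0015, 0, 0, 0, 0],
    [0, 0.0015, 0, 0, 0, 0],
    [0, 0, 0, 0, 0, 0]
  ]
}}

```text
clock: 8.4
eef_pos: [521.5, 16.1, 29.2]
tcp_rot: [-3.137, 0.03, 1.534]
contact_force: [-4.2, 0.3, 6.2]
opening: 0.681
```

```bash
python3 look.py s9
```

```text
8.4 [-7.24 -7.17] 29.152644294407047 [-3.14  0.03  1.53] [-4.19  0.3   6.16] [-0.31  0.84 -0.13] yF -29.981636516285764
```

Call:
{"method": "arm_command", "body": {
  "targets": [
    [0, 0.001, 0, 0, 0, 0],
    [0, 0.001, 0, 0, 0, 0],
    [0, 0, 0, 0, 0, 0]
  ]
}}

```text
clock: 8.7
eef_pos: [523.0, 16.0, 29.1]
tcp_rot: [-3.136, 0.03, 1.534]
contact_force: [-6.0, 0.4, 7.5]
opening: 0.678
```

```bash
python3 look.py s10
```

```text
8.7 [-5.76 -7.18] 29.06748339596062 [-3.14  0.03  1.53] [-6.    0.36  7.51] [-0.15  1.06 -0.07] yF -12.250726873964593
```

View pics/s10.png

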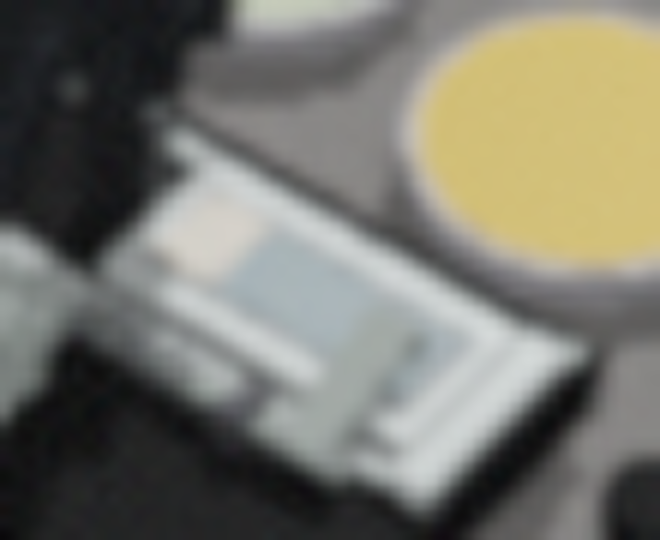

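The moment has shifted towards the pusher finger, so contact has begun. I'll push a little more to confirm it's seated.

Call:
{"method": "arm_command", "body": {
  "targets": [
    [0, 0.001, 0, 0, 0, 0],
    [0, 0.001, 0, 0, 0, 0],
    [0, 0, 0, 0, 0, 0]
  ]
}}

```text
clock: 9.0
eef_pos: [523.2, 16.0, 28.9]
tcp_rot: [-3.133, 0.03, 1.534]
contact_force: [-12.1, 0.7, 12.0]
opening: 0.674
```

```bash
python3 look.py s11
```

```text
9.0 [-5.57 -7.2 ] 28.85324372548503 [-3.13  0.03  1.53] [-12.1    0.73  12.01] [0.11 1.92 0.07] yF 6.075727723645308
```

Call:
{"method": "arm_command", "body": {
  "targets": [
    [0, 0.001, 0, 0, 0, 0],
    [0, 0.001, 0, 0, 0, 0],
    [0, 0, 0, 0, 0, 0]
  ]
}}

```text
clock: 9.3
eef_pos: [523.4, 16.0, 28.7]
tcp_rot: [-3.129, 0.03, 1.534]
contact_force: [-16.9, 2.4, 17.1]
opening: 0.682
```

```bash
python3 look.py s12
```

```text
9.3 [-5.38 -7.2 ] 28.68167394579136 [-3.13  0.03  1.53] [-16.94   2.44  17.05] [0.39 2.81 0.16] yF 9.377882642821767
```

View pics/s12.png

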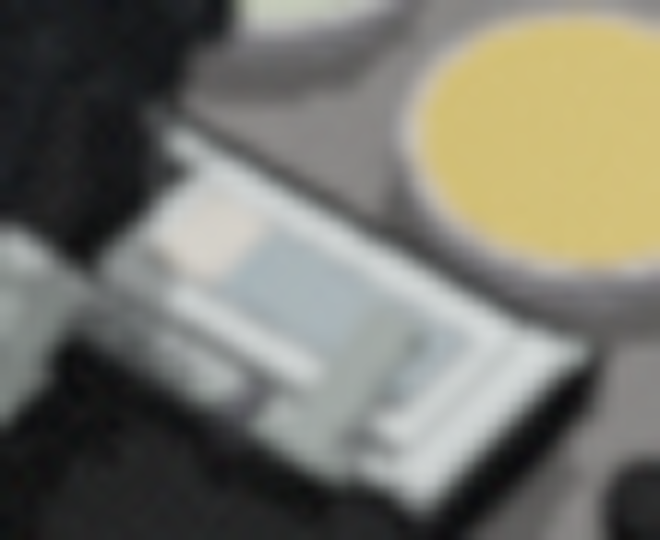

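It stalls firmly at TCP stage x ≈ −5.4 (−6 predicted), with the force now on the pusher side, so the holder is home. I'll back the pusher off with the tail still held down, then lift.

Call:
{"method": "arm_command", "body": {
  "targets": [
    [0, -0.001, 0, 0, 0, 0],
    [0, -0.001, 0, 0, 0, 0],
    [0, -0.001, 0, 0, 0, 0],
    [0, -0.001, 0, 0, 0, 0],
    [0, -0.001, 0, 0, 0, 0],
    [0, -0.001, 0, 0, 0, 0],
    [0, -0.001, 0, 0, 0, 0],
    [0, -0.001, 0, 0, 0, 0],
    [0, -0.001, 0, 0, 0, 0],
    [0, 0, 0, 0, 0, 0]
  ]
}}

```text
clock: 10.18
eef_pos: [521.8, 16.3, 30.1]
tcp_rot: [3.139, 0.03, 1.534]
contact_force: [3.9, 0.6, 4.5]
opening: 0.678
```

```bash
python3 look.py s13
```

```text
10.1833 [-6.96 -6.97] 30.120846072010167 [3.14 0.03 1.53] [3.89 0.62 4.5 ] [-0.27 -0.54  0.12] yF -31.60381987596525
```

View pics/s13.png

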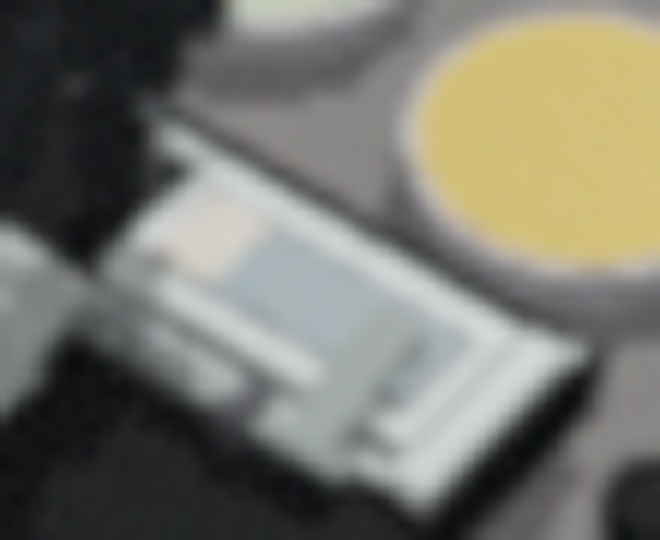

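Call:
{"method": "arm_command", "body": {
  "targets": [
    [0, -0.001, 0, 0, 0, 0],
    [0, -0.001, 0, 0, 0, 0],
    [0, -0.001, 0, 0, 0, 0],
    [0, -0.001, 0, 0, 0, 0],
    [0, 0, -0.001, 0, 0, 0],
    [0, 0, -0.001, 0, 0, 0],
    [0, 0, -0.001, 0, 0, 0],
    [0, 0, -0.001, 0, 0, 0],
    [0, 0, -0.001, 0, 0, 0],
    [0, 0, -0.001, 0, 0, 0],
    [0, 0, -0.002, 0, 0, 0],
    [0, 0, -0.002, 0, 0, 0],
    [0, 0, -0.004, 0, 0, 0],
    [0, 0, -0.008, 0, 0, 0],
    [0, 0, -0.015, 0, 0, 0],
    [0, 0, -0.015, 0, 0, 0],
    [0, 0, -0.02, 0, 0, 0],
    [0, 0, -0.02, 0, 0, 0],
    [0, 0, -0.02, 0, 0, 0],
    [0, 0, -0.02, 0, 0, 0]
  ]
}}

```text
clock: 11.9
eef_pos: [516.8, 20.3, 163.4]
tcp_rot: [3.141, 0.03, 1.534]
contact_force: [0.6, 0.2, -0.7]
opening: 0.678
```

Call:
{"method": "arm_command", "body": {
  "targets": [
    [0, 0.01, -0.02, 0, 0, 0],
    [0, 0.02, -0.02, 0, 0.03, 0],
    [0, 0.02, -0.02, 0, 0, 0],
    [0, 0.015, -0.01, 0, 0, 0],
    [0, 0, 0, 0, 0, 0],
    [0, 0, 0, 0, 0, 0],
    [0, 0, 0, 0, 0, 0]
  ]
}}

```text
clock: 12.48
eef_pos: [580.5, 19.0, 231.0]
tcp_rot: [-3.14, 0.0, 1.534]
contact_force: [0.7, -0.2, -0.2]
opening: 0.681
```

```bash
python3 look.py s14; python3 - <<'E'
from rig import r
import cv2
f=r.grab_frame("wrist"); cv2.imwrite("pics/w15.png",cv2.resize(f["image"],(800,600),interpolation=cv2.INTER_CUBIC))
f=r.grab_frame("scene"); cv2.imwrite("pics/s15.png",f["image"])
E
```

```text
12.4833 [51.56 -2.13] 230.9533594655749 [-3.14  0.    1.53] [ 0.72 -0.18 -0.23] [-0.01 -0.04 -0.01] yF 10.011750112056692
```

View pics/s14.png

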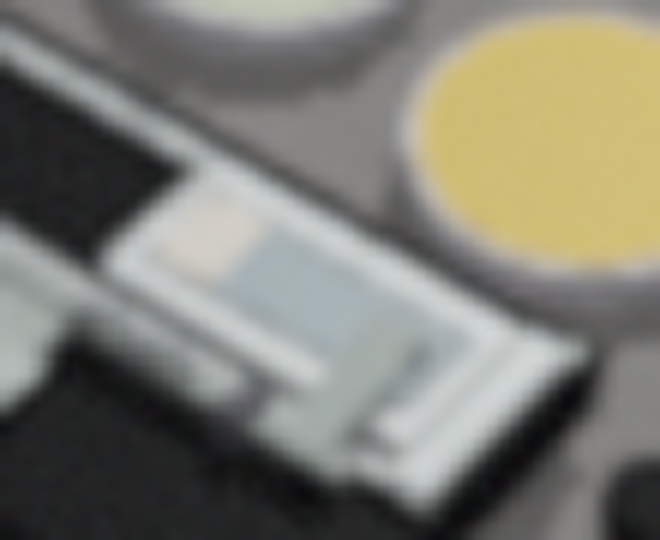

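View pics/w15.png

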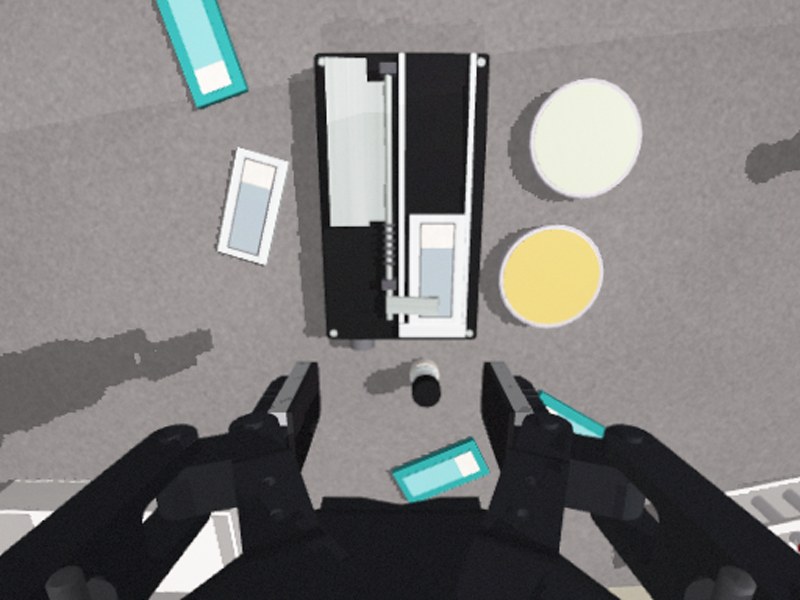

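View pics/s15.png

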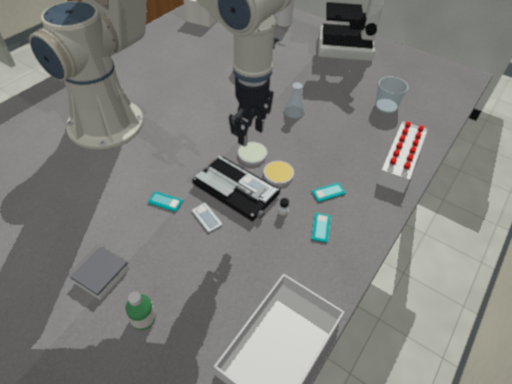

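```bash
python3 - <<'E'
from rig import r
from h import *
import cv2
f=r.grab_frame("wrist")
V=lambda x,y:((x+.5)/1.5625-.5,(y+.5)/1.5625-.5)
F=at(f,*V(400,338),30); B=at(f,*V(400,54),30); Re=at(f,*V(437,214),38)
print("stage len",F-B,"rear rel to front edge",Re[0]-F[0]+112, "to back",Re[0]-B[0]-112)
cv2.imwrite("pics/w16.png",cv2.resize(f["image"][130:225,240:315],None,fx=6,fy=6,interpolation=cv2.INTER_CUBIC))
E
```

```text
stage len [220.13593936  -7.89377252   0.        ] rear rel to front edge 7.850293438273297 to back 3.9862328032677397
```

View pics/w16.png

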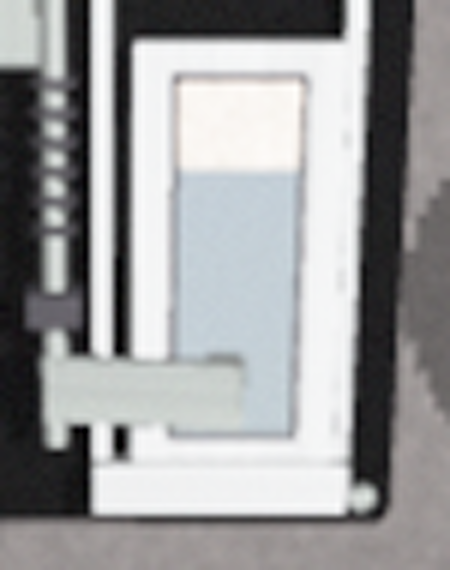

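The holder's front meets the end stop with no dark gap, the jaw rests on it, and its rear is at stage x ≈ 4–8 (5 expected). Handing in.

```bash
python3 - <<'E'
from rig import r
print(r.sign_off())
E
```

```text
the job is handed in; nothing more can be done
None
```

The slide holder is loaded and clamped against the end stop, and the job is handed in after about 12.6 s on the robot's clock. I pressed the clip's tail down with the left fingertip and, with it held down, pushed the holder home under the raised jaw with the right one. Then I backed the pusher off before letting the tail up, and lifted clear.

- **Seating:** at the end of the push the holder stalled, and the x force rose from about 4 N to 17 N with its moment moving to the pusher side. The final pictures show no gap at the end stop and the jaw resting on the holder. The other things on the bench look unmoved, and nothing touches the robot.
- **Tail on its stop:** early in the push I pressed the tail onto its stop, which put 17 N upward and 10 N of drag on the tail finger. I eased up about 1.5 mm and carried on.
- **Measurements that disagreed:** after the lift, the holder's rear measured at stage x 4.0 mm from one stage edge and 7.9 mm from the other; home is 5. A mid-push wrist picture still put the rear at −30.4 mm, about 4 mm behind what the finger position and the scene view implied. I put both down to camera calibration and relied on the stall and the gap-free view.
- **Clip angle not measured:** I judged the clip closed on the holder from the pictures only.

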